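# Mesh a finned dish carrier into its dock and latch the sprung tongue over it

### The arm

A 6-joint arm with a two-finger parallel gripper is mounted at the origin on the work surface. World frame = base frame: x ahead of the robot, y to its left, z up, the work surface at z = 0. Lengths are in m, angles in rad, forces in N, time in s.
With the tool pointing down it reaches from about 0.35 to 0.975 m from the base axis. Payload 4.9 kg.
Tool frame: the origin (TCP) lies at the very end of the fingers, on their centre line; the grasp point (between the pads) lies 19 mm behind it (grasp_offset is the distance from the TCP to the grasp point, in m); x points along the fingers, y is the direction in which the jaws open and shut, and the axes are right-handed (so a half turn about x gives the same grasp; the last joint's range is limited). The gripper opens to 85 mm and grips with 20 to 120 N. Pads are 22 mm wide; open, the fingers measure 114 mm over their backs; the gripper's body (76 mm by 85 mm) begins 54 mm behind the grasp point. The pads swing forward as they close: fully open they stand 13 mm farther back than shut.
Start: joints at [1.193, 0.053, 1.613, -0, 1.476, -0.119], TCP at [0.16, 0.604, 0.207] pointing down, gripper open.
Joint ranges: [-3.01, 3.01], [-1.01, 2.22], [0.06, 2.58], [-1.02, 4.17], [0.09, 2.62], [-3.14, 3.14]. Speed limits (rad/s): [2.57, 2.57, 3.14, 3.14, 3.14, 3.14].

### API

Orientations are given as a rotation vector (axis times angle).
In Python, from station import get_obs, get_image, camera_model, finish_job, grasp_offset gives the robot as it stands.
- The arm moves only by the shell command python3 -m crank 'ROWS' [OPENING] [FORCE]. ROWS is JSON, a list that holds one entry, the list of rows, each a list of 4 numbers: the shift along the world's x, y, z in m, then the turn about the world's z in degrees. In form: [[[dx, dy, dz, turn], ...]]. A call has 1 to 5 rows; each row is the pose to reach, as a shift and turn from the pose commanded when the call began; what a row does not reach only later rows make up. A row lasts 1/12 s, in which the tool goes at most 41.7 mm and 7.16 degrees, less where a joint would pass 70% of its speed; a pose out of reach is approached as far as the arm can. A call with a gripper value outside its range is refused whole. OPENING is the opening, from 0 (shut) to 1 (fully open), set as the call begins (- or left out, the last holds). The fingers move at their own pace and stop on an object; FORCE is the grip in N (left out, the last holds). Time passes only in rows, so rows that repeat a pose let the fingers close. It gives the time, the measured TCP pose, the force and the opening at its end, in the units of the state.
- get_obs(): the state, without advancing time (a new reading comes with each control period).
- get_image(name): name is "scene" or "top"; returns (picture, depth): 384x512x3 uint8, red, green, blue; 384x512 float32, m along the optical axis (not along the pixel's ray), 0 where there is no reading.
- camera_model(name): a dict with "fx", "fy", "cx", "cy" (pixels), "xyz" and "attitude" of the camera in the world. Camera axes: x right, y down, z forward; pixel columns grow to the right and rows downward; lengths in m; the calibration is good to about 2 mm. A picture is of the moment at which its call begins. camera_model takes no time and is no camera call.
- finish_job(): hands the job in, once; it reports no verdict.
The state is a dict: "t": time; "q": joint angles; "dq": joint speeds; "effort": joint torques, N m; "tool_pos": TCP position; "tool_rot": TCP orientation; "contact_force": force on the tool from outside, world axes, zero at the start; "wrist_torque": the same for the moment, N m; "opening": finger opening in m.
Only numpy, scipy, OpenCV 4.12 (cv2) and the standard library are available. Lean on these libraries where they do the work, as an engineer would, in place of code of your own. Each camera call takes 0.05 s, during which the arm holds its last target.

### The job

Set the finned aluminium dish carrier down into the finned dock beside the microscope so that its fins drop between the dock's fins and it sits fully home. Then push the leaning latch handle against its spring, bring it across towards the robot side and let it settle back into its holding notch, so that the tongue stays out over the carrier by itself. Do not bump the microscope, and leave the other things on the bench where they are.

Things in the scene. Friction and masses are not known exactly. Their poses are not given: they have to be found in the camera images.
- carrier_grip (a point): Loose aluminium dish carrier, 0.42 kg: plate 110 (x) x 94 (y) x 8 mm; four fins under it along x, 6 mm thick, at y -33, -11, 11, 33, reaching 30 mm below it; on top a grip bar 60 (x) x 14 (y) x 36 mm. Height 74 mm, stands on its fins. Point: centre axis, 54 mm above the fin bottoms, 20 mm under the bar's top; grip here, closing along y. Half a turn makes no difference.
- dock_seat (a point): Where carrier_grip is when the carrier is home, 74 mm above the bench; carrier x along this x, either way round. Comb dock of aluminium: three fins along x, 6 mm thick, at y -22, 0, 22 from here, side walls 14 mm thick at y -48, 48, all with crests 26 mm below this point; end stops 18 mm high at x -65, 65. Carrier play 5 mm each way. Its fins stand on the deck.
- dock: Fixed white deck, 175 (x) x 400 (y) x 20 mm, that carries dock, latch and microscope as one rigid fixture. Origin on the bench: dock_seat at x 0, y -95 mm; deck centre at x 12, y 20. The fixture's x points away from the robot within 0.2 rad, y to the left; all the fixture's points share its axes.
- lever_grip (a point): Latch handle: black round bar 18 mm thick, 84 mm long, leaning 35 degrees from vertical, top towards fixture -x (the robot). Point: 131 mm above the bench, on the bar's axis, 35 mm short of its top end. Grip here, tool tilted along the bar, closing along y. Gate plate under it: top 88 mm above the bench. The microscope overhangs it, so an upright tool has no room.
- notch (a point): Where lever_grip is when the handle rests in its holding notch: 36 mm along fixture -y and 22 mm along -x from its free place. The handle runs in a J-shaped slot, which is seen from above.
- latch (a joint): Travel (m) of sprung tongue and handle along fixture -y, towards the dock: 0 free, 0.054 end stop, 0.036 held in the notch. Spring force back to 0: 6 N at 0, 13 N at the end. Tongue 30 mm wide, underside 62 mm above the bench, 4 mm over a seated carrier's plate; its end is 66 mm from the dock's centre line at 0. Once out it bars the carrier's way down.
- lever (a joint): Travel (m) of the handle across the tongue along fixture -x, to the robot: 0 in the straight slot, 0.022 fully across. It crosses (about 1 N) only where latch is over 0.044, best 0.049. Once fully across, the spring draws it back to latch 0.036, behind the lip, and it holds. Let go before, it snaps back to 0.
- microscope: Fixed microscope, same origin and axes as dock. Black objective 92 mm in diameter centred at x 48, y 64 mm, underside 205 mm above the bench; white body 96 mm in diameter over it, top at 375 mm; column at x 48, y 185 mm, arm between them at 270 to 330 mm.
- dish_stack: Bystander: stack of three clear round dishes, 88 mm diameter, 43 mm high; origin at its underside centre.
- bottle: Bystander: small capped bottle, 52 mm diameter, 100 mm high; origin at its underside centre.
- timer: Bystander: white bench timer lying flat, 70 x 60 x 22 mm; origin at its underside centre.
- pen: Bystander: pen lying on the bench, 132 mm long along its x, 12 mm thick; origin at its underside centre.
- jar: Bystander: white screw-top jar, 68 mm diameter, 64 mm high; origin at its underside centre.
Not all that is in view belongs to the job. Of the things that look like the part that bears carrier_grip, take the one that is farthest to the robot's right at the start.

How it is judged:
By the outcome, as a careful person would: the job done as asked, in the order asked, and still so for the second after the job is handed in, with the robot touching nothing.
It also fails if it takes over 59 s, if anything falls off the work surface, if the arm or the gripper's body presses on something with over 40 N, if the wrist force passes 120 N, or if a joint passes its speed limit or range.

## Working session

There is one attempt and no reset: what is moved stays moved. The work goes in short steps, Python scripts to look and compute and a shell command to move; the robot and the scene stay as the last step left them, time stands still between calls to the robot, and variables do not carry over. Pictures are saved under pics/ and viewed, and the job is handed in when it is done.

```bash
ls -la; mkdir -p pics; python3 - <<'E'
from station import *
import cv2,numpy as np
print(get_obs()); print(grasp_offset if not callable(grasp_offset) else grasp_offset())
for n in("scene","top"):
    im,d=get_image(n); print(n,camera_model(n))
    np.savez(f"pics/{n}0.npz",im=im,d=d)
    cv2.imwrite(f"pics/{n}0.png",cv2.resize(im[:,:,::-1],(800,600),interpolation=cv2.INTER_CUBIC))
E
```

```text
total 12
drwxr-xr-x  3 agent agent 4096 Dec  7 02:08 .
drwxr-xr-x 23 root  root  4096 Dec  7 02:08 ..
drwxr-xr-x  2 agent agent 4096 Dec  7 02:08 pics
{'t': 0.0, 'q': array([ 1.19296476e+00,  5.33674323e-02,  1.61428734e+00, -2.05087555e-05,
        1.47600694e+00, -1.19023327e-01]), 'dq': array([-9.23148086e-05,  1.69738502e-03,  6.13303265e-04, -1.27605895e-03,
        9.74025784e-04, -3.72302180e-04]), 'effort': array([ 2.37904431e-03, -3.93692636e+01, -3.70177031e+01,  1.93712174e-05,
        7.07997009e-03, -2.25653429e-05]), 'tool_pos': array([0.15972494, 0.60354914, 0.2054605 ]), 'tool_rot': array([ 0.20159424,  1.56172037, -0.20475987]), 'contact_force': array([-0.89093439, -0.03370472, -0.56988257]), 'wrist_torque': array([-0.01701403, -0.02615257, -0.00790517]), 'opening': 0.08521264223674381}
0.0187
scene {'fx': 378.04154089488685, 'fy': 378.04154089488685, 'cx': 261.0306528744953, 'cy': 199.65183503853558, 'xyz': array([ 0.88597135, -0.36547145,  0.82177241]), 'attitude': array([-2.35178067, -1.21306276,  0.3535996 ])}
top {'fx': 475.5131147602078, 'fy': 475.5131147602078, 'cx': 260.86202041540975, 'cy': 194.0242965064781, 'xyz': array([ 0.30068703, -0.12590309,  1.34741823]), 'attitude': array([-2.11617078,  2.13915586, -0.19857193])}
```

View pics/scene0.png

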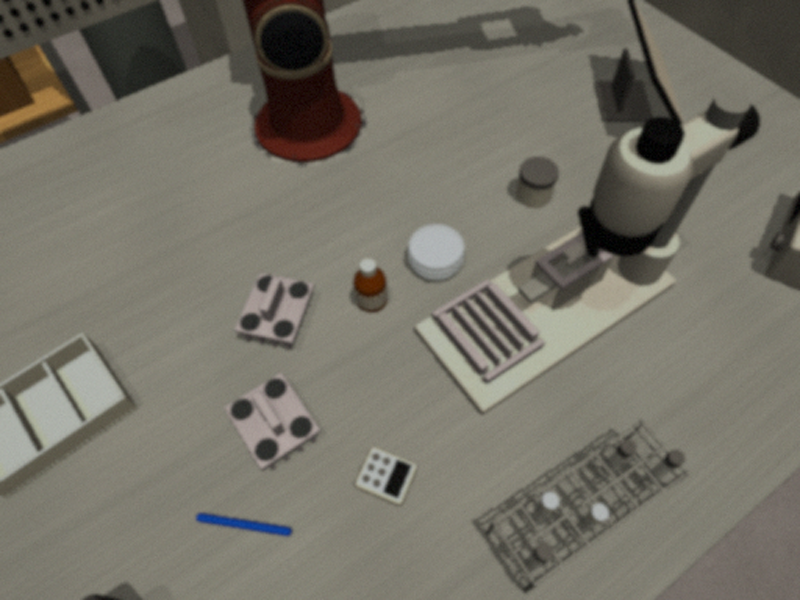

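View pics/top0.png

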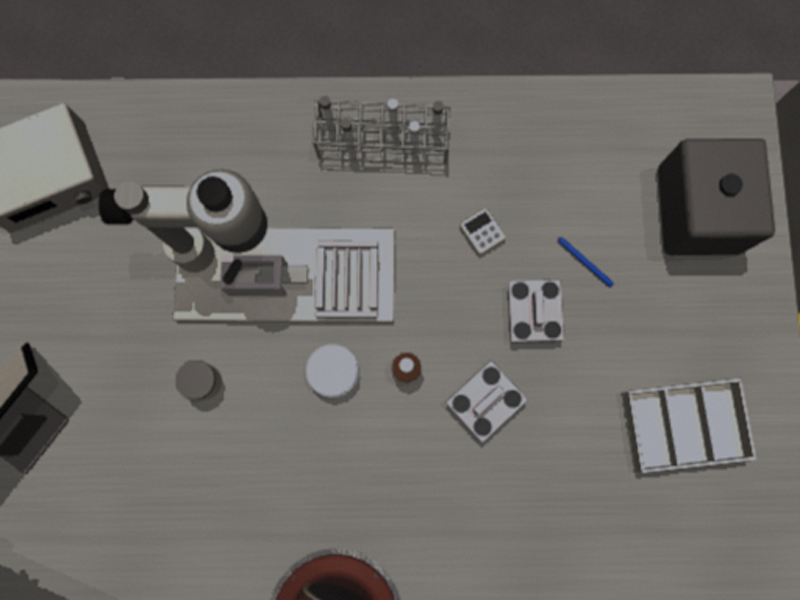

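The top view shows two look-alike carriers, at about (535,310) and (486,402) of the 800x600 picture. The one farther right (more −y) is (535,310). I'll measure both and confirm this in a crop.

```bash
cat > h.py <<'E'
import numpy as np,cv2
from station import *
from scipy.spatial.transform import Rotation as R
def cloud(n,d):
    c=camera_model(n); v,u=np.mgrid[:384,:512]
    p=np.stack([(u-c['cx'])/c['fx']*d,(v-c['cy'])/c['fy']*d,d],-1)
    return p@R.from_rotvec(c['attitude']).as_matrix().T+c['xyz']
def ray(n,u,v,z):
    c=camera_model(n); r=R.from_rotvec(c['attitude']).as_matrix()@[(u-c['cx'])/c['fx'],(v-c['cy'])/c['fy'],1]
    return c['xyz']+r*(z-c['xyz'][2])/r[2]
def load(n,k): f=np.load(f'pics/{n}{k}.npz'); return f['im'],f['d']
E
python3 - <<'E'
from h import *
im,d=load('top',0); P=cloud('top',d); Z=P[...,2]
print('bench',np.median(Z[330:350,250:300]))
def rect(m,z,name):
    c,_=cv2.findContours(m.astype(np.uint8),0,1)
    c=max(c,key=cv2.contourArea).reshape(-1,2)
    w=np.array([ray('top',u,v,z)[:2] for u,v in c]).astype(np.float32)
    r=cv2.minAreaRect(w*1000);print(name,len(c),np.round(r[0],1),np.round(r[1],1),round(r[2],1))
def win(x0,x1,y0,y1):
    m=np.zeros((384,512),bool);m[y0:y1,x0:x1]=1;return m
s=.64
A=win(318,368,172,226);B=win(280,342,228,288)
for nm,W in(('R',A),('L',B)):
    print(nm,np.round(np.percentile(Z[W],[5,30,50,70,90,97,99]),4))
    rect(W&(Z>.028)&(Z<.09),.038,'plate')
    rect(W&(Z>.055),.074,'bar')
D=win(105,258,140,210)
print(np.round(np.percentile(Z[D],[5,30,50,70,90,97,99]),4))
rect(D&(Z>.012)&(Z<.15),.02,'deck')
for n,b in(('A',(310,165,375,235)),('DK',(100,95,260,215))):
    c=im[b[1]:b[3],b[0]:b[2],::-1]; k=min(800/c.shape[1],600/c.shape[0])
    cv2.imwrite(f'pics/crop{n}.png',cv2.resize(c,None,fx=k,fy=k,interpolation=cv2.INTER_CUBIC))
E
```

```text
bench 0.00045783493290962873
R [-0.0025  0.0017  0.0068  0.0387  0.0426  0.0743  0.0779]
plate 140 [ 525.8 -359.9] [ 95.7 107.9] 89.4
bar 52 [ 524.9 -358.3] [16.3 61.2] 87.6
L [-0.003   0.0007  0.0031  0.0371  0.0414  0.0725  0.0772]
plate 107 [ 365.9 -266.8] [ 93.8 110. ] 41.6
bar 39 [ 365.3 -266. ] [14.2 59.3] 41.2
[-0.0006  0.0191  0.0223  0.0467  0.1628  0.3277  0.3444]
deck 409 [601.2 105.2] [420.7 175.6] 89.4
```

View pics/cropA.png

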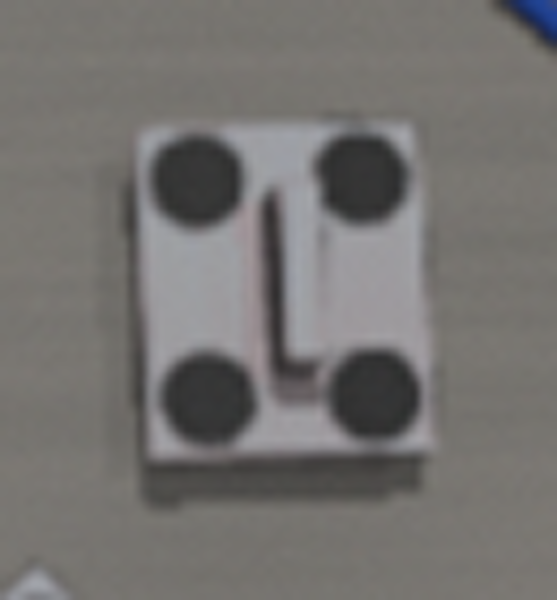

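View pics/cropDK.png

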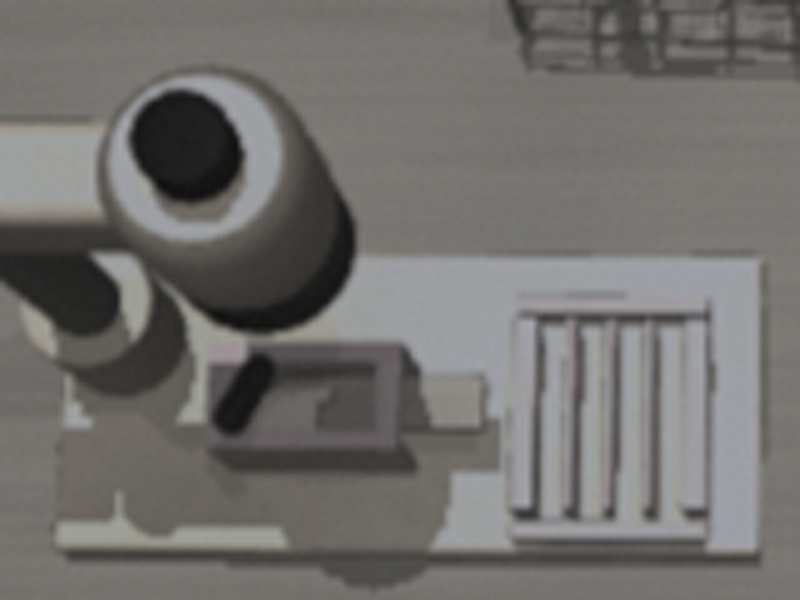

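The crop shows the right-hand carrier from above: plate with four dark pads and a grip bar along x. It is the most −y of the two (y −0.36 against −0.27), so I'll take it. The dock crop shows the fins, the J slot, and the black handle at crop px (245,395), leaning to the robot. Next I'll get precise fixture and handle positions.

```bash
python3 - <<'E'
from h import *
im,d=load('top',0); P=cloud('top',d); Z=P[...,2]
g=cv2.cvtColor(im,cv2.COLOR_RGB2GRAY); hsv=cv2.cvtColor(im,cv2.COLOR_RGB2HSV)
up=cv2.resize(g,None,fx=4,fy=4,interpolation=cv2.INTER_CUBIC)
print('bench/deck gray',g[250,200],g[155,250],'up-dir',ray('top',260,150,0)-ray('top',260,250,0))
# deck right edge & bottom edge subpixel by half-level crossing
def crossing(line,lev,idx0):
    s=line.astype(float)-lev; k=np.where(np.sign(s[:-1])!=np.sign(s[1:]))[0]
    return [idx0+i+s[i]/(s[i]-s[i+1]) for i in k]
g2=cv2.GaussianBlur(g,(3,3),0)
pts=[]
for v in range(152,200,2):
    e=np.diff(g2[v,244:262].astype(float)); i=np.argmin(e)
    if 0<i<len(e)-1:
        a,b,c=e[i-1:i+2]; pts.append(ray('top',244+i+.5+.5*(a-c)/(a-2*b+c),v,.02)[:2])
pts=np.array(pts); p=np.polyfit(pts[:,0],pts[:,1],1); print('right edge y=%.4f*x+%.4f res %.4f'%(p[0],p[1],np.std(pts[:,1]-np.polyval(p,pts[:,0]))), pts[:,0].min(),pts[:,0].max())
for nm,(r0,r1),sg in(('far',(140,152),1),('near',(200,212),-1)):
    pts=[]
    for u in range(205,250,3):
        e=sg*np.diff(g2[r0:r1,u].astype(float)); i=np.argmax(e)
        if 0<i<len(e)-1:
            a,b,c=e[i-1:i+2]; pts.append(ray('top',u,r0+i+.5+.5*(a-c)/(a-2*b+c),.02)[:2])
    pts=np.array(pts);p=np.polyfit(pts[:,1],pts[:,0],1); print(nm,'x=%.4f*y+%.4f res %.4f'%(p[0],p[1],np.std(pts[:,0]-np.polyval(p,pts[:,1]))),len(pts))
# handle
W=np.zeros_like(g,bool);W[163:183,140:158]=1
m=W&(im.max(-1)<45)
vs,us=np.where(m);print('handle px',len(vs)); 
for v in np.unique(vs):
    k=vs==v; print(v,us[k].min(),us[k].max(),np.round(np.median(P[v,us[k]],0),3))
# dock cloud heights
W=np.zeros_like(g,bool);W[150:206,200:246]=1
m=W&(Z>.042)&(Z<.056); q=P[m][:,1]; print(np.histogram(q,bins=np.arange(-.1,.06,.004)))
# plate/bar of carrier
m=np.zeros_like(g,bool); m[172:226,318:368]=1; m&=(Z>.06)
print('bar mean',P[m].mean(0))
E
```

```text
bench/deck gray 89 159 up-dir [ 0.29172674 -0.00313265  0.        ]
right edge y=-0.0106*x+-0.0993 res 0.0001 0.5341314834317977 0.6688787670718956
far x=0.0117*y+0.6875 res 0.0004 15
near x=0.0791*y+0.5245 res 0.0025 15
handle px 98
166 151 152 [0.61  0.161 0.102]
167 150 153 [0.606 0.16  0.108]
168 149 154 [0.602 0.159 0.112]
169 148 154 [0.598 0.159 0.117]
170 147 154 [0.594 0.159 0.122]
171 147 153 [0.589 0.158 0.131]
172 146 153 [0.586 0.158 0.133]
173 146 152 [0.582 0.157 0.141]
174 145 151 [0.577 0.159 0.148]
175 144 151 [0.574 0.16  0.151]
176 144 150 [0.57  0.159 0.158]
177 143 149 [0.567 0.161 0.159]
178 143 149 [0.564 0.161 0.16 ]
179 143 148 [0.561 0.161 0.162]
180 144 148 [0.559 0.161 0.16 ]
181 145 146 [0.557 0.163 0.155]
(array([ 0,  0,  0,  0,  0,  1, 40, 77, 39, 37,  0,  1,  1, 33, 58,  0,  1,
        2, 20, 50, 22,  1,  0,  0, 38, 55,  1,  2,  1,  2, 77, 43, 68, 19,
        0,  0,  0,  0,  0]), array([-1.00000000e-01, -9.60000000e-02, -9.20000000e-02, -8.80000000e-02,
       -8.40000000e-02, -8.00000000e-02, -7.60000000e-02, -7.20000000e-02,
       -6.80000000e-02, -6.40000000e-02, -6.00000000e-02, -5.60000000e-02,
       -5.20000000e-02, -4.80000000e-02, -4.40000000e-02, -4.00000000e-02,
       -3.60000000e-02, -3.20000000e-02, -2.80000000e-02, -2.40000000e-02,
       -2.00000000e-02, -1.60000000e-02, -1.20000000e-02, -8.00000000e-03,
       -4.00000000e-03,  8.32667268e-17,  4.00000000e-03,  8.00000000e-03,
        1.20000000e-02,  1.60000000e-02,  2.00000000e-02,  2.40000000e-02,
        2.80000000e-02,  3.20000000e-02,  3.60000000e-02,  4.00000000e-02,
        4.40000000e-02,  4.80000000e-02,  5.20000000e-02,  5.60000000e-02]))
bar mean [ 0.51230983 -0.34559109  0.14529084]
```

```bash
python3 - <<'E'
from h import *
im,d=load('scene',0)
c=im[130:270,255:440,::-1]; cv2.imwrite('pics/cropS.png',cv2.resize(c,None,fx=4.2,fy=4.2,interpolation=cv2.INTER_CUBIC))
E
```

```text
(no output)
```

View pics/cropS.png

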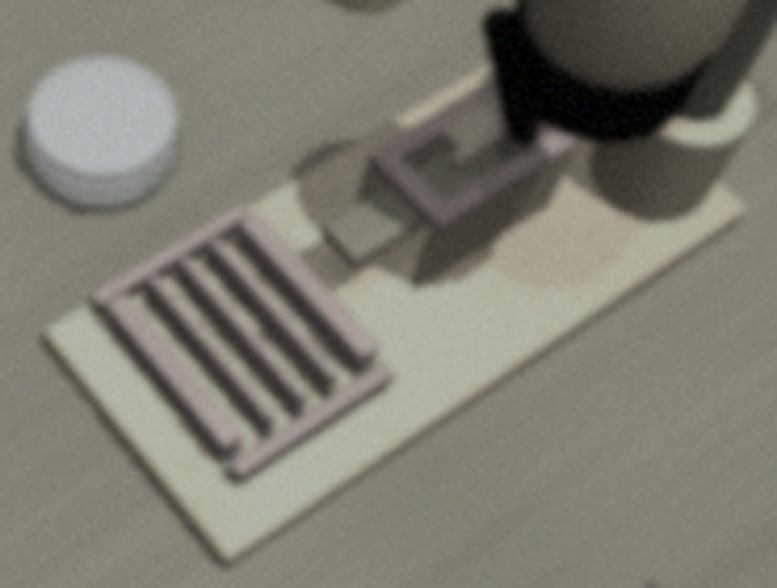

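```bash
python3 - <<'E'
from h import *
im,d=load('top',0)
g2=cv2.GaussianBlur(cv2.cvtColor(im,cv2.COLOR_RGB2GRAY),(3,3),0).astype(float)
def edge(line,i0,sg):
    e=sg*np.diff(line); i=int(np.argmax(e[1:-1]))+1
    a,b,c=e[i-1:i+2]; return i0+i+.5+.5*(a-c)/(a-2*b+c)
def fit(horiz,rng,win,sg,z,nm):
    pts=[]
    for k in rng:
        if horiz: u=edge(g2[k,win[0]:win[1]],win[0],sg);pts.append(ray('top',u,k,z)[:2])
        else: v=edge(g2[win[0]:win[1],k],win[0],sg);pts.append(ray('top',k,v,z)[:2])
    pts=np.array(pts); a,b=(0,1) if horiz else (1,0)
    med=np.polyfit(pts[:,a],pts[:,b],1)
    for _ in range(3):
        r=pts[:,b]-np.polyval(med,pts[:,a]); k=abs(r)<max(.001,1.5*np.median(abs(r))); med=np.polyfit(pts[k,a],pts[k,b],1)
    print(nm,np.round(med,4),'rms',np.round(r[k].std(),4),k.sum()); return med
z=.038
L=fit(True,range(184,217),(320,333),1,z,'left y(x)')
Rr=fit(True,range(184,217),(354,368),-1,z,'right y(x)')
T=fit(False,range(330,358),(174,185),1,z,'far x(y)')
B=fit(False,range(330,358),(214,224),-1,z,'near x(y)')
x,y=.525,-.359
print('yc',(np.polyval(L,x)+np.polyval(Rr,x))/2,'w',np.polyval(L,x)-np.polyval(Rr,x),'xc',(np.polyval(T,y)+np.polyval(B,y))/2,'l',np.polyval(T,y)-np.polyval(B,y))
# dock ends stops outer: z=.038 ; walls crest outer z .048
fit(True,range(160,195),(194,208),1,.048,'dock left wall outer?')
fit(True,range(160,195),(234,246),-1,.048,'dock right wall outer?')
o=get_obs(); M=R.from_rotvec(o['tool_rot']).as_matrix(); print(M.round(3)); print('jaw yaw deg',np.degrees(np.arctan2(M[1,1],M[0,1])))
c=cv2.resize(im[140:212,190:262,::-1],None,fx=8,fy=8,interpolation=cv2.INTER_CUBIC); cv2.imwrite('pics/dockcrop.png',c)
E
```

```text
left y(x) [ 0.0204 -0.3257] rms 0.0005 29
right y(x) [ 0.0395 -0.4279] rms 0.0008 26
far x(y) [0.0186 0.5901] rms 0.0008 19
near x(y) [-0.0063  0.4707] rms 0.0007 23
yc -0.3610830788512514 w 0.09216471634257728 xc 0.5281892267602335 l 0.11042141316698156
dock left wall outer? [-0.0241  0.0503] rms 0.0068 35
dock right wall outer? [-0.0122 -0.0678] rms 0.0002 35
[[-0.001  0.256  0.967]
 [-0.002  0.967 -0.256]
 [-1.    -0.002 -0.   ]]
jaw yaw deg 75.17243684122795
```

View pics/dockcrop.png

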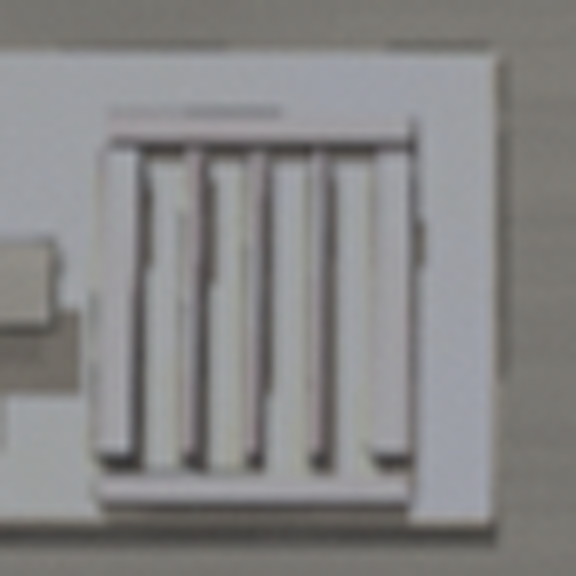

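```bash
python3 - <<'E'
from h import *
for v in (154.2,157.5,199,202.9): print(v,ray('top',222,v,.038)[:2].round(4))
# walls' crest ends (z .048), scene view cross-check of deck corners
for p in ((145,458),(159,458)): print(ray('top',190+100/8,140+p[0]/8,.048).round(4))
print('wall near',ray('top',203,140+458/8,.048).round(4))
im,d=load('scene',0)
for nm,(u,v),z in (('deck right near',(42,335),.02),('right far',(228,562),.02),('stop near outer-right corner',(95,297),.038),('stop far right corner out',(233,478),.038),('stop far left inner..',(390,380),.038)):
    print(nm,ray('scene',255+u/4.2,130+v/4.2,z)[:2].round(4))
E
```

```text
154.2 [ 0.6583 -0.0231]
157.5 [ 0.6486 -0.0232]
199 [ 0.529  -0.0236]
202.9 [ 0.5179 -0.0237]
[0.6447 0.031  0.048 ]
[0.6396 0.0309 0.048 ]
wall near [0.5327 0.0283 0.048 ]
deck right near [ 0.5157 -0.1062]
right far [ 0.6866 -0.1063]
stop near outer-right corner [ 0.5214 -0.0727]
stop far right corner out [ 0.6555 -0.0799]
stop far left inner.. [0.66   0.0283]
```

```bash
python3 -m crank '[[[0.367,-0.964,0.03,15.8],[0.367,-0.964,0.03,15.8],[0.367,-0.964,0.03,15.8],[0.367,-0.964,0.03,15.8],[0.367,-0.964,0.03,15.8]]]' 1 60
```

```text
t: 0.52
tool_pos: [0.234, 0.4076, 0.212]
tool_rot: [-0.015, 1.571, 0.013]
contact_force: [1.5, -0.0, 0.1]
opening: 0.0855
```

```bash
python3 -m crank '[[[0.293,-0.768,0.0,0],[0.293,-0.768,0.0,0],[0.293,-0.768,0.0,0],[0.293,-0.768,0.0,0],[0.293,-0.768,0.0,0]]]'; python3 -c "
from h import *
o=get_obs();p=o['tool_pos'];print(p,[.527-p[0],-.36-p[1]])"
```

```text
t: 0.93
tool_pos: [0.3081, 0.2131, 0.2123]
tool_rot: [-0.014, 1.571, 0.014]
contact_force: [1.8, -0.6, -0.0]
opening: 0.0856
[0.30813511 0.21308088 0.21233509] [np.float64(0.2188648906565776), np.float64(-0.5730808811722037)]
```

```bash
python3 -m crank '[[[0.219,-0.573,0,0],[0.219,-0.573,0,0],[0.219,-0.573,0,0],[0.219,-0.573,0,0],[0.219,-0.573,0,0]]]'
```

```text
t: 1.35
tool_pos: [0.3827, 0.0182, 0.2126]
tool_rot: [-0.013, 1.57, 0.013]
contact_force: [1.2, 0.8, 0.2]
opening: 0.0853
```

```bash
python3 -m crank '[[[0.145,-0.378,0,0],[0.145,-0.378,0,0],[0.145,-0.378,0,0],[0.145,-0.378,0,0],[0.145,-0.378,0,0]]]'
```

```text
t: 1.77
tool_pos: [0.4573, -0.1764, 0.2122]
tool_rot: [-0.012, 1.571, 0.013]
contact_force: [-0.0, 1.3, 1.1]
opening: 0.0855
```

```bash
python3 -m crank '[[[0.07,-0.184,0,0],[0.07,-0.184,0,0],[0.07,-0.184,0,0],[0.07,-0.184,0,0],[0.07,-0.184,0,0]]]' 0.7;python3 -m crank '[[[0,0,-0.08,0],[0,0,-0.08,0],[0,0,-0.08,0],[0,0,-0.08,0]]]' 0.7; python3 - <<'E'
from h import *
for n in("scene","top"):
    im,d=get_image(n); np.savez(f"pics/{n}1.npz",im=im,d=d)
im=load('scene',1)[0]; a=cv2.resize(im[140:330,110:260,::-1],None,fx=3,fy=3,interpolation=cv2.INTER_CUBIC)
im=load('top',1)[0]; b=cv2.resize(im[130:280,270:380,::-1],None,fx=3,fy=3,interpolation=cv2.INTER_CUBIC)
c=np.zeros((570,780,3),np.uint8); c[:a.shape[0],:a.shape[1]]=a; c[:b.shape[0],450:450+b.shape[1]]=b; cv2.imwrite('pics/pre.png',c); print(get_obs()['tool_pos'])
E
```

```text
t: 2.18
tool_pos: [0.5274, -0.3612, 0.2116]
tool_rot: [-0.012, 1.572, 0.012]
contact_force: [0.3, 0.5, -0.6]
opening: 0.0598
t: 2.52
tool_pos: [0.5253, -0.3565, 0.1292]
tool_rot: [-0.009, 1.576, 0.017]
contact_force: [-0.4, 0.1, 1.5]
opening: 0.0597
[ 0.52812716 -0.35861172  0.13495841]
```

View pics/pre.png

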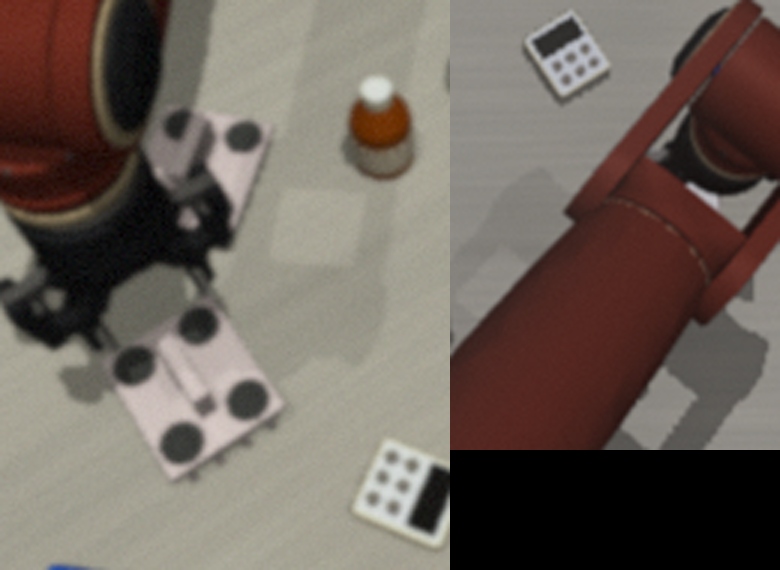

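The scene picture (left crop) shows the open fingers over the bar of the right carrier at about (185,370), well centred. The top view shows only the forearm. Descending now.

```bash
python3 -m crank '[[[0,0,-0.03,0],[0,0,-0.055,0],[0,0,-0.075,0],[0,0,-0.085,0],[0,0,-0.085,0]]]'; python3 -m crank '[[[0,0,0,0],[0,0,0,0]]]'
```

```text
t: 3.03
tool_pos: [0.5272, -0.3578, 0.0477]
tool_rot: [-0.013, 1.571, 0.014]
contact_force: [-0.6, -0.6, -0.4]
opening: 0.0598
t: 3.2
tool_pos: [0.5289, -0.3594, 0.0509]
tool_rot: [-0.016, 1.567, 0.011]
contact_force: [0.8, 0.2, -0.4]
opening: 0.0599
```

```bash
python3 -m crank '[[[0,0,-0.006,0],[0,0,-0.006,0],[0,0,-0.006,0]]]'; python3 -m crank '[[[0,0,0,0],[0,0,0,0],[0,0,0,0],[0,0,0,0],[0,0,0,0]]]' 0 70; python3 -m crank '[[[0,0,0,0],[0,0,0,0],[0,0,0,0]]]'
```

```text
t: 3.45
tool_pos: [0.5274, -0.3583, 0.0422]
tool_rot: [-0.014, 1.57, 0.013]
contact_force: [-0.8, 0.2, -0.1]
opening: 0.0598
t: 3.87
tool_pos: [0.5274, -0.3588, 0.0421]
tool_rot: [-0.014, 1.57, 0.012]
contact_force: [-0.9, -1.4, 0.6]
opening: 0.0116
t: 4.12
tool_pos: [0.5275, -0.3587, 0.0421]
tool_rot: [-0.014, 1.57, 0.013]
contact_force: [0.4, -2.0, 2.2]
opening: 0.0115
```

```bash
python3 -m crank '[[[0,0,0.02,0],[0,0,0.05,0],[0,0,0.08,0],[0,0,0.1,-0.8],[0,0,0.1,-1.6]]]'; python3 -m crank '[[[0.012,0.06,0,0],[0.02,0.1,0,0],[0.027,0.135,0,0],[0.034,0.17,0,0],[0.034,0.17,0,0]]]'; python3 - <<'E'
from h import *
im,d=get_image('scene'); np.savez("pics/scene2.npz",im=im,d=d)
cv2.imwrite('pics/carry.png',cv2.resize(im[:,:,::-1],(800,600),interpolation=cv2.INTER_CUBIC)); print(get_obs())
E
```

```text
t: 4.53
tool_pos: [0.5295, -0.3596, 0.1469]
tool_rot: [0.005, 1.564, -0.013]
contact_force: [1.0, -1.4, -2.0]
opening: 0.0117
t: 4.95
tool_pos: [0.5602, -0.1812, 0.1382]
tool_rot: [0.01, 1.575, 0.0]
contact_force: [0.2, -0.9, -3.6]
opening: 0.0112
{'t': 5.0, 'q': array([-0.44274494,  0.02376666,  1.75894931,  0.00211654,  1.36476497,
       -2.00791911]), 'dq': array([-0.06528177,  0.01629448, -0.02736158, -0.04467707, -0.01017259,
       -0.04115083]), 'effort': array([-2.70449817e-01, -3.91267669e+01, -3.81529748e+01, -3.13333771e-02,
        5.80683736e-04,  1.33941458e-01]), 'tool_pos': array([ 0.56017303, -0.18278429,  0.13834188]), 'tool_rot': array([ 8.20632799e-03,  1.57523417e+00, -1.32041472e-03]), 'contact_force': array([ 0.12228941,  0.26562456, -2.59728211]), 'wrist_torque': array([ 0.02006795,  0.08010473, -0.00119279]), 'opening': 0.011459032652872026}
```

View pics/carry.png

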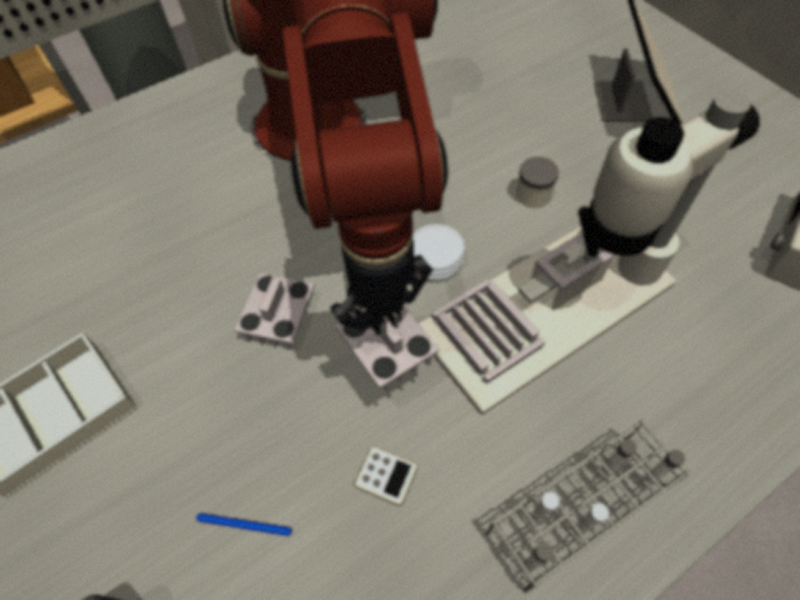

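The picture shows the carrier hanging level in the gripper at about (390,350), with the dock ahead at (487,330) and nothing else disturbed. Before going nearer I'll measure the wrist fork's extent for the later microscope clearance.

```bash
python3 - <<'E'
from h import *
for s,tcp in(('scene2',(.5607,-.1822,.140)),('scene1',(.5275,-.359,.1335))):
    f=np.load(f'pics/{s}.npz'); P=cloud('scene',f['d']).reshape(-1,3); im=f['im'].reshape(-1,3).astype(int)
    yaw=np.arctan2(tcp[1],tcp[0]); c,sn=np.cos(yaw),np.sin(yaw)
    Q=P-tcp; rad=Q[:,0]*c+Q[:,1]*sn; lat=-Q[:,0]*sn+Q[:,1]*c
    m=(abs(rad)<.25)&(abs(lat)<.2)&(P[:,2]>.10)
    for z0 in np.arange(0,.5,.03):
        k=m&(Q[:,2]>=z0)&(Q[:,2]<z0+.03)
        if k.sum()>15: print(s,'z+%.2f'%z0,k.sum(),'rad max %.3f'%np.percentile(rad[k],99),'lat %.3f %.3f'%tuple(np.percentile(lat[k],[1,99])))
E
```

```text
scene2 z+0.00 86 rad max 0.031 lat -0.008 0.014
scene2 z+0.03 208 rad max 0.026 lat -0.017 0.020
scene2 z+0.06 282 rad max 0.023 lat -0.036 0.045
scene2 z+0.09 456 rad max 0.029 lat -0.060 0.062
scene2 z+0.12 295 rad max 0.026 lat -0.058 0.060
scene2 z+0.15 363 rad max 0.038 lat -0.037 0.034
scene2 z+0.18 549 rad max 0.038 lat -0.036 0.034
scene2 z+0.21 567 rad max 0.037 lat -0.036 0.033
scene2 z+0.24 737 rad max 0.038 lat -0.034 0.029
scene2 z+0.27 808 rad max 0.048 lat -0.063 0.054
scene2 z+0.30 3095 rad max 0.049 lat -0.065 0.060
scene2 z+0.33 5162 rad max 0.036 lat -0.058 0.059
scene2 z+0.36 2216 rad max -0.063 lat -0.043 0.067
scene1 z+0.00 24 rad max 0.233 lat -0.155 -0.054
scene1 z+0.03 110 rad max 0.026 lat -0.030 0.040
scene1 z+0.06 368 rad max 0.042 lat -0.045 0.057
scene1 z+0.09 457 rad max 0.044 lat -0.045 0.061
scene1 z+0.12 544 rad max 0.044 lat -0.057 0.061
scene1 z+0.15 425 rad max 0.035 lat -0.024 0.039
scene1 z+0.18 575 rad max 0.035 lat -0.026 0.039
scene1 z+0.21 577 rad max 0.035 lat -0.026 0.038
scene1 z+0.24 563 rad max 0.036 lat -0.027 0.057
scene1 z+0.27 1324 rad max 0.046 lat -0.055 0.071
scene1 z+0.30 4405 rad max 0.046 lat -0.056 0.072
scene1 z+0.33 7187 rad max 0.031 lat -0.053 0.072
scene1 z+0.36 4178 rad max -0.080 lat -0.041 0.075
scene1 z+0.39 865 rad max -0.155 lat -0.010 0.061
```

```bash
python3 - <<'E'
from h import *
for s,tcp,a in(('scene2',(.5607,-.1822,.140),-.6),('scene1',(.5275,-.359,.1335),1)):
    f=np.load(f'pics/{s}.npz'); P=cloud('scene',f['d']).reshape(-1,3)
    t=np.radians(a); Q=P-tcp; X=Q[:,0]*np.cos(t)+Q[:,1]*np.sin(t); Y=-Q[:,0]*np.sin(t)+Q[:,1]*np.cos(t)
    m=(abs(X)<.12)&(abs(Y)<.11)&(P[:,2]>.09)
    for z0 in np.arange(-.02,.28,.02):
        k=m&(Q[:,2]>=z0)&(Q[:,2]<z0+.02)
        if k.sum()>15: print(s,'z+%.2f'%z0,k.sum(),'X %.3f %.3f'%tuple(np.percentile(X[k],[1,99])),'Y %.3f %.3f'%tuple(np.percentile(Y[k],[1,99])))
im,d=load('top',0); P=cloud('top',d)
m=np.zeros(d.shape,bool); m[100:170,100:180]=1; q=P[m&(P[...,2]>.19)]
for lo,hi in((.2,.26),(.26,.34),(.34,.37),(.37,.40),(.4,.5)):
    k=(q[:,2]>=lo)&(q[:,2]<hi); 
    if k.sum(): print(lo,k.sum(),q[k].min(0).round(3),q[k].max(0).round(3))
E
```

```text
scene2 z+-0.02 1442 X -0.050 0.052 Y -0.045 0.047
scene2 z+0.00 52 X -0.006 0.036 Y -0.010 0.006
scene2 z+0.02 157 X -0.009 0.028 Y -0.017 0.019
scene2 z+0.04 85 X -0.006 0.011 Y -0.018 0.019
scene2 z+0.06 190 X -0.011 0.013 Y -0.038 0.040
scene2 z+0.08 215 X -0.010 0.017 Y -0.048 0.050
scene2 z+0.10 333 X -0.011 0.019 Y -0.062 0.063
scene2 z+0.12 267 X -0.011 0.020 Y -0.059 0.062
scene2 z+0.14 103 X -0.008 0.037 Y -0.038 0.021
scene2 z+0.16 288 X -0.007 0.038 Y -0.037 0.027
scene2 z+0.18 503 X -0.013 0.038 Y -0.037 0.029
scene2 z+0.20 187 X -0.007 0.037 Y -0.037 0.024
scene2 z+0.22 426 X -0.013 0.037 Y -0.036 0.029
scene2 z+0.24 284 X -0.004 0.038 Y -0.036 0.021
scene2 z+0.26 470 X -0.009 0.041 Y -0.042 0.026
scene2 z+0.28 790 X -0.117 0.060 Y -0.067 0.082
scene1 z+0.02 33 X -0.012 0.009 Y -0.039 0.044
scene1 z+0.04 78 X -0.005 0.009 Y -0.040 0.046
scene1 z+0.06 189 X -0.013 0.012 Y -0.056 0.062
scene1 z+0.08 335 X -0.012 0.015 Y -0.060 0.065
scene1 z+0.10 301 X 0.002 0.018 Y -0.062 0.068
scene1 z+0.12 534 X -0.014 0.018 Y -0.064 0.070
scene1 z+0.14 119 X 0.004 0.036 Y -0.034 0.039
scene1 z+0.16 316 X 0.007 0.037 Y -0.034 0.038
scene1 z+0.18 539 X 0.000 0.036 Y -0.034 0.037
scene1 z+0.20 258 X 0.007 0.035 Y -0.033 0.034
scene1 z+0.22 355 X 0.000 0.036 Y -0.034 0.024
scene1 z+0.24 217 X 0.009 0.037 Y -0.033 0.013
scene1 z+0.26 440 X -0.058 0.059 Y -0.050 0.088
scene1 z+0.28 1171 X -0.110 0.066 Y -0.064 0.107
0.2 302 [0.592 0.09  0.2  ] [0.659 0.264 0.255]
0.26 1249 [0.59  0.088 0.261] [0.685 0.239 0.34 ]
0.34 739 [0.596 0.094 0.34 ] [0.679 0.179 0.37 ]
0.37 321 [0.616 0.116 0.37 ] [0.659 0.158 0.38 ]
```

The fingers' knuckles reach about ±0.068 m along the jaw axis. That settles the clearance plan for the latch: jaws along x, tool at x ≈ 0.513. Moving the carrier over the dock now.

```bash
python3 -m crank '[[[0.006,0.04,0,0],[0.013,0.08,0,0],[0.02,0.12,0,0],[0.027,0.15,0,0],[0.027,0.165,0,0]]]'; python3 -m crank '[[[0,0,0,0],[0,0,0,0],[0,0,0,0],[0,0,0,0],[0,0,0,0]]]'; python3 -m crank '[[[0,0,0,0],[0,0,0,0]]]'
```

```text
t: 5.42
tool_pos: [0.5877, -0.0203, 0.1394]
tool_rot: [0.009, 1.574, -0.006]
contact_force: [-0.5, -0.0, -3.9]
opening: 0.0113
t: 5.83
tool_pos: [0.5881, -0.0245, 0.1413]
tool_rot: [0.01, 1.571, -0.01]
contact_force: [0.6, -0.8, -3.4]
opening: 0.0115
t: 6.0
tool_pos: [0.5883, -0.024, 0.1418]
tool_rot: [0.009, 1.571, -0.01]
contact_force: [-0.4, -0.2, -3.8]
opening: 0.0114
```

```bash
python3 -m crank '[[[0,0.0035,-0.02,0],[0,0.0035,-0.035,0],[0,0.0035,-0.045,0],[0,0.0035,-0.045,0],[0,0.0035,-0.045,0]]]'; python3 - <<'E'
from h import *
for n in("scene","top"):
    im,d=get_image(n); np.savez(f"pics/{n}3.npz",im=im,d=d)
a=cv2.resize(load('scene',3)[0][150:270,255:380,::-1],None,fx=4.5,fy=4.5,interpolation=cv2.INTER_CUBIC)
cv2.imwrite('pics/ins.png',a);print(get_obs()['tool_pos'],get_obs()['contact_force'])
E
```

```text
t: 6.42
tool_pos: [0.5878, -0.0198, 0.0962]
tool_rot: [0.009, 1.572, -0.009]
contact_force: [-0.0, -0.8, -3.0]
opening: 0.0115
[ 0.58908193 -0.01995458  0.09789345] [ 0.36795879 -0.83727646 -3.35579599]
```

View pics/ins.png

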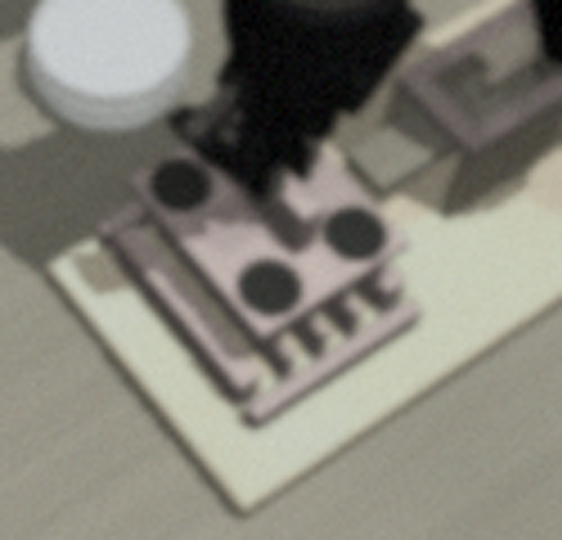

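The crop shows the carrier's fins (285–385, 290–350) over the dock's gaps, parallel to the end stop. Lowering now.

```bash
python3 -m crank '[[[0,0,-0.008,0],[0,0,-0.014,0],[0,0,-0.02,0],[0,0,-0.024,0],[0,0,-0.026,0]]]'; python3 -m crank '[[[0,0,-0.003,0],[0,0,-0.006,0],[0,0,-0.009,0],[0,0,-0.009,0],[0,0,-0.009,0]]]'
```

```text
t: 6.93
tool_pos: [0.5875, -0.0196, 0.0694]
tool_rot: [0.009, 1.573, -0.008]
contact_force: [-0.1, -0.1, -3.5]
opening: 0.0118
t: 7.35
tool_pos: [0.5886, -0.0198, 0.0621]
tool_rot: [0.009, 1.57, -0.009]
contact_force: [-1.3, -1.1, -2.0]
opening: 0.0112
```

```bash
python3 -m crank '[[[0,0,-0.001,0],[0,0,-0.001,0],[0,0,-0.001,0]]]'; python3 -m crank '[[[0,0,0,0],[0,0,0,0],[0,0,0,0],[0,0,0,0],[0,0,0,0]]]' 0.45; python3 -m crank '[[[0,0,0.02,0],[0,0,0.05,0],[0,0,0.09,0],[0,0,0.13,0],[-0.03,0,0.16,0]]]'; python3 -m crank '[[[-0.04,0,0.02,-5],[-0.08,0.01,0.02,-12],[-0.12,0.04,0.02,-19],[-0.15,0.07,0.02,-26],[-0.15,0.11,0.02,-33]]]' 1;python3 - <<'E'
from h import *
for n in("scene","top"):
    im,d=get_image(n); np.savez(f"pics/{n}4.npz",im=im,d=d)
a=cv2.resize(load('scene',4)[0][150:270,255:380,::-1],None,fx=4.5,fy=4.5,interpolation=cv2.INTER_CUBIC)
cv2.imwrite('pics/seat.png',a)
b=cv2.resize(load('top',4)[0][:,:,::-1],(800,600),interpolation=cv2.INTER_CUBIC)
cv2.imwrite('pics/seatT.png',b)
P=cloud('scene',load('scene',4)[1]); q=P.reshape(-1,3); m=(abs(q[:,0]-.588)<.05)&(abs(q[:,1]+.02)<.045)&(q[:,2]>.03)&(q[:,2]<.12)
print(np.histogram(q[m,2],np.arange(.03,.121,.004)));print(get_obs()['tool_pos'])
for sx in(-1,1):
  for sy in(-1,1):
    k=m&(sx*(q[:,0]-.588)>.015)&(sy*(q[:,1]+.02)>.015)&(q[:,2]<.075); print(sx,sy,np.median(q[k,2]).round(4),k.sum())
E
```

```text
t: 7.6
tool_pos: [0.5887, -0.0202, 0.0619]
tool_rot: [0.008, 1.57, -0.009]
contact_force: [-3.7, -2.5, 4.4]
opening: 0.0114
t: 8.02
tool_pos: [0.5883, -0.0195, 0.0606]
tool_rot: [0.009, 1.571, -0.008]
contact_force: [0.2, -0.1, 0.4]
opening: 0.0387
t: 8.43
tool_pos: [0.562, -0.02, 0.2239]
tool_rot: [0.008, 1.565, -0.009]
contact_force: [-0.7, -0.7, 1.3]
opening: 0.0385
t: 8.85
tool_pos: [0.4083, 0.0769, 0.2403]
tool_rot: [0.45, 1.522, -0.45]
contact_force: [1.3, -0.0, -0.6]
opening: 0.0854
(array([  3,   4,   2,   0,   3,   0, 100, 969,  82,  21,  19,  20,  20,
        23,  21,  31, 127,   2,   0,   0,   0,   0]), array([0.03 , 0.034, 0.038, 0.042, 0.046, 0.05 , 0.054, 0.058, 0.062,
       0.066, 0.07 , 0.074, 0.078, 0.082, 0.086, 0.09 , 0.094, 0.098,
       0.102, 0.106, 0.11 , 0.114, 0.118]))
[0.409989   0.08004223 0.24057715]
-1 -1 0.06 163
-1 1 0.0603 113
1 -1 0.0601 191
1 1 0.0603 166
```

View pics/seat.png

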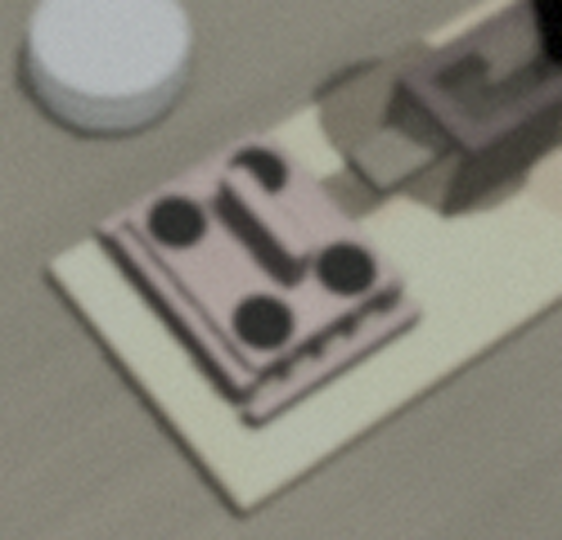

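View pics/seatT.png

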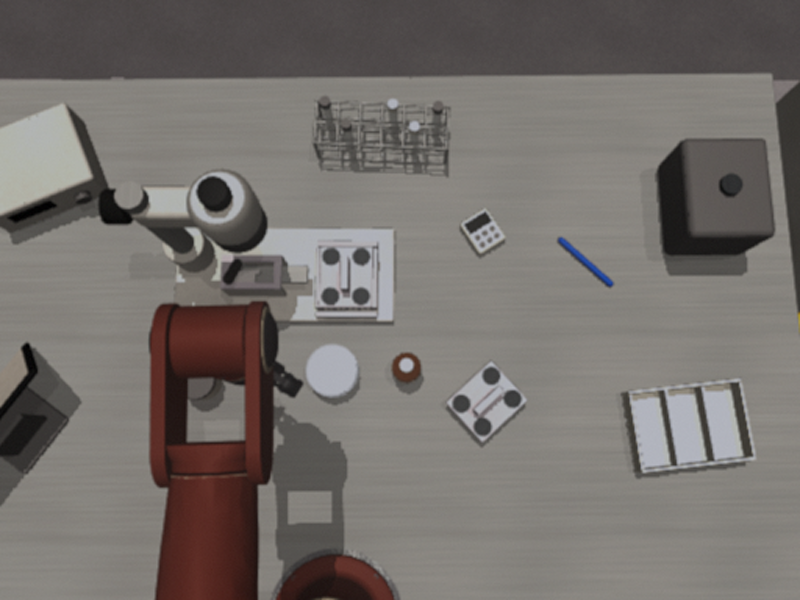

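The carrier is home: the plate top is level at 0.060 m in all four quarters, and the fins lie between the dock's. The tongue and handle are untouched. Now I'll go to the +y side of the handle with jaws wide open along x.

```bash
python3 -m crank '[[[0,0.03,0.02,-7],[0.0,0.06,0.02,-14],[0.02,0.09,0.02,-21],[0.04,0.12,0.02,-28],[0.05,0.135,0.02,-35]]]' 1; python3 -m crank '[[[0,0,0,-7],[0.0,0,0,-14],[0.0,0,0,-21],[0.0,0,0,-28],[0,0,0,-31.3]]]'; python3 -m crank '[[[0,0,0,0],[0,0,0,0]]]'; python3 - <<'E'
from h import *
o=get_obs();M=R.from_rotvec(o['tool_rot']).as_matrix();print(o['tool_pos'],o['q'].round(2),np.degrees(np.arctan2(M[1,1],M[0,1])))
E
```

```text
t: 9.37
tool_pos: [0.463, 0.2142, 0.26]
tool_rot: [0.91, 1.373, -0.908]
contact_force: [-0.2, -0.7, 0.1]
opening: 0.0859
t: 9.78
tool_pos: [0.4621, 0.2114, 0.2598]
tool_rot: [1.315, 1.137, -1.316]
contact_force: [-0.4, 0.9, 0.3]
opening: 0.0858
t: 9.95
tool_pos: [0.4619, 0.2114, 0.26]
tool_rot: [1.311, 1.14, -1.312]
contact_force: [0.1, 0.9, 0.1]
opening: 0.0853
[0.46186577 0.21140089 0.25997829] [ 0.28 -0.26  1.81 -0.    1.59  0.42] -8.01984364831255
```

```bash
python3 -m crank '[[[0.02,0.002,0,0],[0.04,0.004,0,0],[0.047,0.004,-0.02,0],[0.047,0.004,-0.05,0],[0.047,0.004,-0.08,0]]]'; python3 -m crank '[[[0,0,-0.025,0],[0,0,-0.045,0],[0,0,-0.06,0],[0,0,-0.062,0],[0,0,-0.062,0]]]'; python3 - <<'E'
from h import *
for n in("scene","top"):
    im,d=get_image(n); np.savez(f"pics/{n}5.npz",im=im,d=d)
a=cv2.resize(load('scene',5)[0][60:220,300:470,::-1],None,fx=2.3,fy=3.0,interpolation=cv2.INTER_CUBIC)
b=cv2.resize(load('top',5)[0][110:240,80:210,::-1],None,fx=3,fy=3,interpolation=cv2.INTER_CUBIC)
c=np.zeros((480,790,3),np.uint8);c[:480,:391]=a[:480,:391];c[:390,395:785]=b;cv2.imwrite('pics/lev.png',c);print(get_obs()['tool_pos'])
E
```

```text
t: 10.37
tool_pos: [0.51, 0.2157, 0.1804]
tool_rot: [1.314, 1.138, -1.309]
contact_force: [0.7, 0.0, 0.0]
opening: 0.0857
t: 10.78
tool_pos: [0.5077, 0.2154, 0.117]
tool_rot: [1.31, 1.14, -1.315]
contact_force: [0.1, 0.1, -0.3]
opening: 0.0852
[0.50936498 0.21589094 0.11954779]
```

View pics/lev.png

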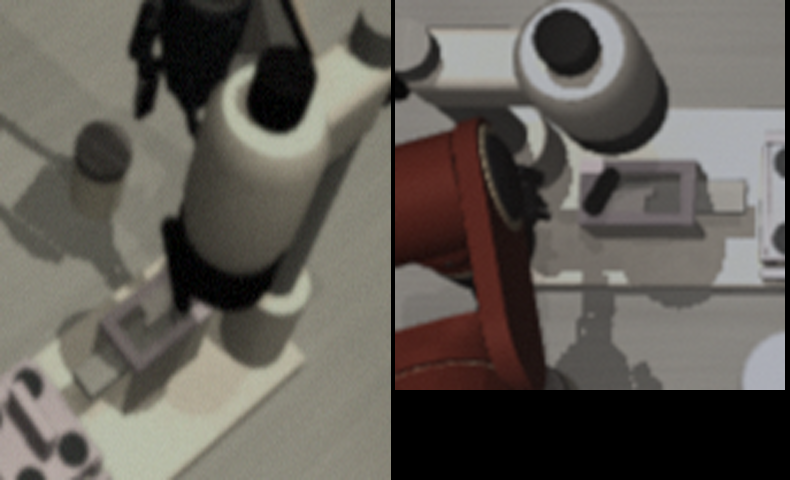

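The top crop shows the far finger (black, about (535,195)) to the left (+y) of the handle (600,190), overlapping it in x. The fork stays clear of the microscope. I'll check the finger's x extent by depth.

```bash
python3 - <<'E'
from h import *
im,d=load('top',5);P=cloud('top',d)
for v in range(165,186,2):
    print(v,' '.join(f'{u}:({P[v,u,0]:.3f},{P[v,u,1]:.3f},{P[v,u,2]:.2f})' for u in range(120,136,2) if im[v,u].max()<60))
E
```

```text
165 120:(0.574,0.199,0.26) 122:(0.574,0.195,0.26) 126:(0.615,0.232,0.09) 128:(0.618,0.230,0.08) 130:(0.623,0.229,0.07) 132:(0.624,0.226,0.06) 134:(0.630,0.226,0.04)
167 120:(0.530,0.152,0.42) 122:(0.569,0.194,0.26) 124:(0.573,0.194,0.24) 126:(0.576,0.193,0.23) 128:(0.580,0.193,0.21) 130:(0.619,0.231,0.06) 132:(0.621,0.229,0.05) 134:(0.625,0.227,0.03)
169 120:(0.526,0.151,0.42) 122:(0.565,0.195,0.26) 124:(0.569,0.195,0.24) 126:(0.573,0.195,0.22) 128:(0.577,0.194,0.21) 130:(0.615,0.234,0.05) 132:(0.617,0.230,0.04)
171 120:(0.521,0.150,0.42) 122:(0.563,0.198,0.25) 124:(0.567,0.199,0.23) 126:(0.567,0.194,0.23) 128:(0.571,0.194,0.21) 130:(0.612,0.237,0.04)
173 120:(0.516,0.149,0.42) 122:(0.520,0.150,0.41) 124:(0.566,0.203,0.21) 126:(0.568,0.201,0.20)
175 120:(0.511,0.148,0.43) 122:(0.516,0.149,0.41) 124:(0.561,0.202,0.21) 126:(0.562,0.199,0.21) 128:(0.563,0.195,0.20)
177 120:(0.507,0.148,0.43) 122:(0.510,0.148,0.41) 124:(0.556,0.202,0.21) 126:(0.556,0.197,0.21) 128:(0.557,0.195,0.20)
179 120:(0.504,0.148,0.42) 122:(0.548,0.203,0.22) 124:(0.548,0.199,0.22) 126:(0.549,0.195,0.22) 128:(0.555,0.198,0.19) 130:(0.592,0.239,0.02)
181 120:(0.500,0.148,0.43) 122:(0.529,0.184,0.29) 124:(0.542,0.197,0.23) 126:(0.543,0.194,0.22) 128:(0.550,0.198,0.19) 130:(0.554,0.198,0.17)
183 120:(0.497,0.150,0.42) 122:(0.521,0.179,0.30) 124:(0.526,0.182,0.28) 126:(0.539,0.194,0.22)
185 120:(0.494,0.151,0.41) 122:(0.499,0.154,0.39) 124:(0.520,0.180,0.29)
```

```bash
python3 -m crank '[[[0.003,-0.01,0,0],[0.003,-0.02,0,0],[0.003,-0.02,0,0]]]'; python3 -m crank '[[[0,-0.004,0,0],[0,-0.008,0,0],[0,-0.010,0,0],[0,-0.010,0,0]]]'; python3 -m crank '[[[0,-0.003,0,0],[0,-0.006,0,0],[0,-0.006,0,0]]]'
```

```text
t: 11.13
tool_pos: [0.5124, 0.1941, 0.1195]
tool_rot: [1.315, 1.136, -1.313]
contact_force: [-0.5, 0.3, -0.1]
opening: 0.0855
t: 11.47
tool_pos: [0.5114, 0.1854, 0.1183]
tool_rot: [1.313, 1.139, -1.313]
contact_force: [0.3, -0.3, -0.6]
opening: 0.0853
t: 11.72
tool_pos: [0.5109, 0.1811, 0.1187]
tool_rot: [1.314, 1.142, -1.312]
contact_force: [-4.3, 5.8, 2.8]
opening: 0.0853
```

```bash
python3 - <<'E'
from h import *
for n in("scene","top"):
    im,d=get_image(n); np.savez(f"pics/{n}6.npz",im=im,d=d)
b=cv2.resize(load('top',6)[0][140:200,100:180,::-1],None,fx=9.9,fy=9.9,interpolation=cv2.INTER_CUBIC)
b=np.clip(b.astype(float)*2.2,0,255).astype(np.uint8)
cv2.imwrite('pics/lev6.png',b);o=get_obs();print(o['tool_pos'],o['contact_force'])
im,d=load('top',6);P=cloud('top',d)
for v in range(163,186):
    print(v,' '.join(f'{u}:({P[v,u,0]:.3f},{P[v,u,1]:.3f},{P[v,u,2]:.2f})' for u in range(130,156,2) if im[v,u].max()<60))
E
```

```text
[0.51090286 0.18134536 0.11869233] [-3.12934892  5.82315607  2.77207002]
163 130:(0.529,0.122,0.45) 132:(0.531,0.121,0.44) 134:(0.532,0.118,0.44) 136:(0.536,0.117,0.43)
164 130:(0.528,0.123,0.45) 132:(0.528,0.119,0.45) 134:(0.530,0.117,0.44) 136:(0.533,0.117,0.43)
165 130:(0.525,0.122,0.45) 132:(0.526,0.119,0.45) 134:(0.527,0.117,0.44) 136:(0.531,0.116,0.43) 138:(0.576,0.159,0.25) 140:(0.580,0.159,0.23)
166 130:(0.523,0.122,0.45) 132:(0.524,0.119,0.45) 134:(0.524,0.115,0.45) 136:(0.529,0.116,0.43) 138:(0.534,0.118,0.41) 140:(0.578,0.159,0.23) 142:(0.583,0.159,0.21) 150:(0.608,0.164,0.11) 152:(0.610,0.160,0.10)
167 132:(0.521,0.118,0.45) 134:(0.523,0.116,0.45) 136:(0.525,0.115,0.44) 138:(0.531,0.117,0.41) 140:(0.576,0.160,0.23) 142:(0.580,0.159,0.21) 150:(0.604,0.163,0.11) 152:(0.606,0.159,0.11) 154:(0.609,0.156,0.09)
168 132:(0.520,0.119,0.45) 134:(0.521,0.116,0.45) 136:(0.523,0.115,0.44) 138:(0.528,0.116,0.42) 140:(0.573,0.159,0.23) 142:(0.578,0.159,0.21) 150:(0.603,0.163,0.11) 152:(0.602,0.157,0.11) 154:(0.605,0.155,0.10)
169 132:(0.518,0.118,0.45) 134:(0.519,0.115,0.45) 136:(0.521
[... 2666 characters left out ...]
0.495,0.118,0.45) 134:(0.497,0.117,0.44) 136:(0.498,0.114,0.43) 138:(0.500,0.113,0.42) 140:(0.543,0.160,0.22) 142:(0.552,0.166,0.18) 144:(0.554,0.163,0.17) 146:(0.557,0.162,0.16)
182 130:(0.490,0.119,0.46) 132:(0.493,0.119,0.45) 136:(0.496,0.115,0.43) 138:(0.499,0.114,0.42) 140:(0.541,0.160,0.22)
183 130:(0.488,0.118,0.46) 132:(0.491,0.118,0.45) 136:(0.495,0.116,0.43) 138:(0.497,0.114,0.42) 140:(0.526,0.145,0.28)
184 130:(0.485,0.117,0.47) 132:(0.489,0.118,0.45) 134:(0.491,0.118,0.44) 136:(0.494,0.117,0.42) 138:(0.498,0.118,0.40) 140:(0.523,0.145,0.28)
185 130:(0.483,0.117,0.47) 132:(0.486,0.117,0.45) 134:(0.490,0.118,0.43) 136:(0.492,0.117,0.42) 138:(0.496,0.118,0.40) 140:(0.521,0.145,0.28)
```

View pics/lev6.png

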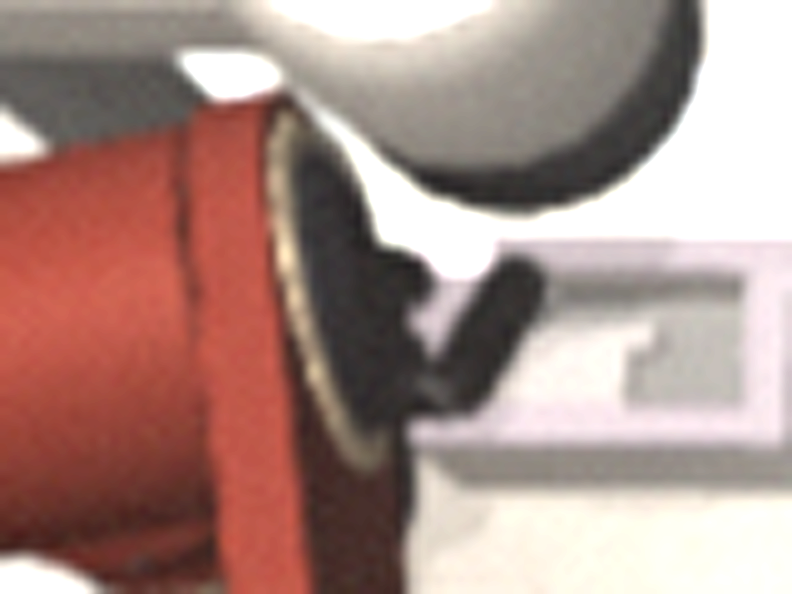

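```bash
python3 - <<'E'
from h import *
for s,tcp,a in(('scene2',(.5607,-.1822,.140),-.6),('scene1',(.5275,-.359,.1335),1),('scene3',(.588,-.020,.097),-.7)):
    f=np.load(f'pics/{s}.npz'); P=cloud('scene',f['d']).reshape(-1,3)
    t=np.radians(a); Q=P-tcp; X=Q[:,0]*np.cos(t)+Q[:,1]*np.sin(t); Y=-Q[:,0]*np.sin(t)+Q[:,1]*np.cos(t)
    for z0 in np.arange(.03,.2,.01):
        o=[]
        for ya,yb in((-.07,-.045),(-.045,-.025),(-.025,0),(0,.025),(.025,.045),(.045,.075)):
            k=(abs(X)<.06)&(Y>ya)&(Y<yb)&(Q[:,2]>=z0)&(Q[:,2]<z0+.01); o.append('%5.0f(%d)'%(1000*np.percentile(X[k],97),k.sum()) if k.sum()>3 else '   - ')
        print(s,'%.2f'%z0,*o)
E
```

```text
scene2 0.03    -     -     26(44)    26(79)    -     - 
scene2 0.04    -     -     10(25)    10(22)    -     - 
scene2 0.05    -     -     11(17)    11(21)    -     - 
scene2 0.06    -     -     12(13)    12(32)    11(4)    - 
scene2 0.07    -     13(27)    13(60)    12(28)    12(25)    - 
scene2 0.08    -     12(44)    15(8)    15(10)    12(28)    - 
scene2 0.09    12(9)    12(23)    17(26)    17(23)    12(33)    12(9)
scene2 0.10    13(16)    12(8)    17(22)    17(32)    11(13)    12(21)
scene2 0.11    13(83)    11(20)    19(31)    19(15)    10(10)    12(62)
scene2 0.12    10(62)    11(37)    20(36)    19(4)    -     11(55)
scene2 0.13    -     11(58)    20(12)    -     -     - 
scene2 0.14    -     11(28)    -     -     -     - 
scene2 0.15    -     25(36)    37(24)    37(14)    -     - 
scene2 0.16    -     27(49)    37(53)    38(30)    28(4)    - 
scene2 0.17    -     26(56)    38(56)    37(36)    28(4)    - 
scene2 0.18    -     27(57)    37(60)    37(32)    -     - 
scene2 0.19    -     26(128)    37(116)    38(92)    27(15)    - 
scene1 0.03    -      9(16)    -     -      9(
[... 1354 characters left out ...]
20)    14(8)    12(21)    - 
scene3 0.09    12(5)    12(13)    17(29)    17(20)    12(12)    11(5)
scene3 0.10    12(12)    -     17(21)    17(22)    -     12(11)
scene3 0.11    13(47)    11(14)    18(20)    18(9)    -     13(21)
scene3 0.12    10(73)    11(28)    19(30)    -     -     13(16)
scene3 0.13    -     11(55)    19(25)    -     -     - 
scene3 0.14    -     11(39)    -     -     -     - 
scene3 0.15    -     24(40)    36(15)    37(5)    -     - 
scene3 0.16    -     25(70)    37(46)    37(15)    -     - 
scene3 0.17    -     25(75)    37(45)    38(18)    -     - 
scene3 0.18    -     25(72)    37(45)    37(16)    -     - 
scene3 0.19    -     25(145)    37(91)    37(51)    -     -
```

The finger's outer corner meets the handle's end on its robot side: force (−4, 6, 3) N, so the hold is poor. The gripper is actually thin across the jaws: palm ±20 mm, and the 37 mm flange starts at TCP+0.145. It is better to straddle the handle with the jaws 72° from x and push with the +y finger's inner face. Backing off and re-posing.

```bash
python3 -m crank '[[[0,0.02,0,0],[-0.01,0.03,0.0,0],[-0.02,0.03,0.03,0],[-0.03,0.03,0.06,0],[-0.03,0.03,0.08,0]]]'; python3 -m crank '[[[0,0,0,7],[0,0,0,14],[0,0,0,21],[0,0,0,28],[0,0,0,35]]]'; python3 -m crank '[[[0,-0.01,0,7],[0,-0.03,0,14],[0.01,-0.05,0,21],[0.02,-0.065,0,28],[0.03,-0.075,0,35]]]'; python3 -m crank '[[[0,0,0,7],[0,0,0,10],[0,0,0,10],[0,0,0,10]]]'; python3 - <<'E'
from h import *
o=get_obs();M=R.from_rotvec(o['tool_rot']).as_matrix();print(o['tool_pos'],o['q'].round(2),np.degrees(np.arctan2(M[1,1],M[0,1])))
E
```

```text
t: 12.23
tool_pos: [0.4801, 0.2103, 0.2003]
tool_rot: [1.312, 1.139, -1.311]
contact_force: [1.1, -0.8, -0.1]
opening: 0.0854
t: 12.65
tool_pos: [0.4807, 0.2098, 0.198]
tool_rot: [0.851, 1.397, -0.853]
contact_force: [-0.6, 0.1, 0.2]
opening: 0.0853
t: 13.07
tool_pos: [0.511, 0.1336, 0.1981]
tool_rot: [0.38, 1.537, -0.381]
contact_force: [0.0, 0.4, -0.3]
opening: 0.0853
t: 13.4
tool_pos: [0.5109, 0.1348, 0.198]
tool_rot: [0.249, 1.557, -0.25]
contact_force: [-0.8, 0.4, 0.3]
opening: 0.0856
[0.51094019 0.13482013 0.19801167] [ 0.12 -0.17  1.84 -0.    1.47 -1.14] 71.80236997769595
```

```bash
python3 -m crank '[[[0.015,0.003,0,0],[0.022,0.003,0,0],[0.024,0.003,-0.02,0],[0.024,0.003,-0.05,0],[0.024,0.003,-0.07,0]]]'; python3 -m crank '[[[0,0,-0.008,0],[0,0,-0.01,0],[0,0,-0.01,0]]]'; python3 - <<'E'
from h import *
for n in("scene","top"):
    im,d=get_image(n); np.savez(f"pics/{n}7.npz",im=im,d=d)
b=cv2.resize(load('top',7)[0][140:200,100:180,::-1],None,fx=9.9,fy=9.9,interpolation=cv2.INTER_CUBIC)
b=np.clip(b.astype(float)*2.2,0,255).astype(np.uint8)
cv2.imwrite('pics/lev7.png',b);o=get_obs();print(o['tool_pos'],o['contact_force'])
E
```

```text
t: 13.82
tool_pos: [0.5349, 0.1378, 0.1265]
tool_rot: [0.248, 1.558, -0.249]
contact_force: [-0.3, -0.5, -1.4]
opening: 0.0856
t: 14.07
tool_pos: [0.5353, 0.1378, 0.1182]
tool_rot: [0.248, 1.557, -0.249]
contact_force: [-0.1, -0.4, 1.8]
opening: 0.0854
[0.53656281 0.13794306 0.12008627] [0.04910518 0.6173297  0.57206637]
```

View pics/lev7.png

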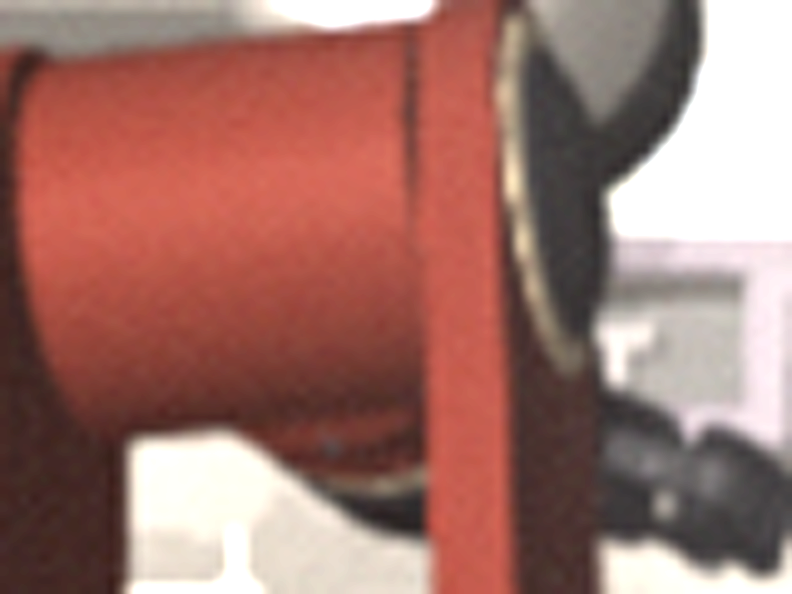

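The top view shows the wrist standing over the handle, clear of the microscope body at upper right; the handle is hidden below. Next comes a small advance in x, then the push in −y with force checks.

```bash
python3 -m crank '[[[0.006,0,0,0],[0.012,0,0,0],[0.012,0,0,0]]]'; python3 -m crank '[[[0,-0.003,0,0],[0,-0.006,0,0],[0,-0.006,0,0],[0,-0.006,0,0]]]'; python3 -m crank '[[[0,-0.003,0,0],[0,-0.006,0,0],[0,-0.006,0,0],[0,-0.006,0,0]]]'
```

```text
t: 14.42
tool_pos: [0.5493, 0.1378, 0.1197]
tool_rot: [0.249, 1.554, -0.248]
contact_force: [0.1, -0.2, 0.1]
opening: 0.0857
t: 14.75
tool_pos: [0.5476, 0.1321, 0.1185]
tool_rot: [0.25, 1.556, -0.247]
contact_force: [-0.1, 3.4, 0.8]
opening: 0.0854
t: 15.08
tool_pos: [0.5474, 0.127, 0.1185]
tool_rot: [0.25, 1.556, -0.246]
contact_force: [1.2, 6.8, 0.2]
opening: 0.0854
```

Clean face contact: force (1.2, 6.8, 0.2) N. Pushing on.

```bash
python3 -m crank '[[[0,-0.006,0,0],[0,-0.012,0,0],[0,-0.018,0,0],[0,-0.024,0,0],[0,-0.024,0,0]]]'; python3 -m crank '[[[0,-0.005,0,0],[0,-0.010,0,0],[0,-0.014,0,0],[0,-0.017,0,0],[0,-0.017,0,0]]]'; python3 -m crank '[[[0,-0.003,0,0],[0,-0.003,0,0]]]'
```

```text
t: 15.5
tool_pos: [0.5471, 0.1034, 0.1184]
tool_rot: [0.252, 1.557, -0.245]
contact_force: [-0.3, 10.2, 1.3]
opening: 0.0857
t: 15.92
tool_pos: [0.547, 0.0874, 0.1183]
tool_rot: [0.252, 1.558, -0.243]
contact_force: [-0.7, 10.8, 1.3]
opening: 0.0852
t: 16.08
tool_pos: [0.547, 0.0847, 0.1183]
tool_rot: [0.252, 1.558, -0.243]
contact_force: [1.0, 11.8, 0.8]
opening: 0.0854
```

```bash
python3 -m crank '[[[0,-0.0025,0,0],[0,-0.0025,0,0],[0,-0.0025,0,0]]]'; python3 -m crank '[[[-0.003,0,0,0],[-0.006,0,0,0],[-0.009,0,0,0],[-0.011,0,0,0],[-0.011,0,0,0]]]'
```

```text
t: 16.33
tool_pos: [0.547, 0.0825, 0.1183]
tool_rot: [0.253, 1.558, -0.242]
contact_force: [-0.7, 12.0, -0.1]
opening: 0.0855
t: 16.75
tool_pos: [0.5359, 0.0826, 0.1183]
tool_rot: [0.253, 1.558, -0.242]
contact_force: [-0.8, 11.7, 0.7]
opening: 0.0852
```

```bash
python3 - <<'E'
from h import *
for n in("scene","top"):
    im,d=get_image(n); np.savez(f"pics/{n}8.npz",im=im,d=d)
b=cv2.resize(load('top',8)[0][140:200,110:190,::-1],None,fx=4.9,fy=4.9,interpolation=cv2.INTER_CUBIC)
a=cv2.resize(load('scene',8)[0][100:200,310:400,::-1],None,fx=4.4,fy=4.4,interpolation=cv2.INTER_CUBIC)
c=np.zeros((440,790,3),np.uint8);c[:b.shape[0],:b.shape[1]]=b;c[:,394:790]=a
c=np.clip(c.astype(float)*2,0,255).astype(np.uint8)
cv2.imwrite('pics/lev8.png',c)
E
```

```text
(no output)
```

View pics/lev8.png

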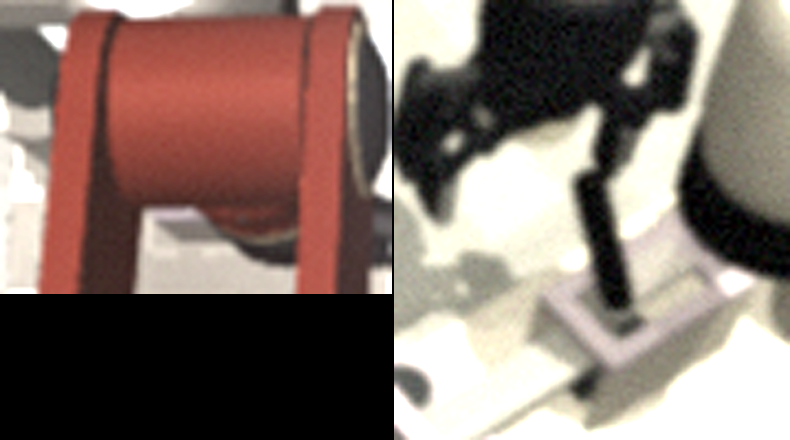

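The scene crop shows the finger on the handle's top (600,180) and the handle at the dock end of the slot, already partly across. The gripper is well clear of the microscope. Continuing across.

```bash
python3 -m crank '[[[-0.003,0,0,0],[-0.006,0,0,0],[-0.009,0,0,0],[-0.011,0,0,0],[-0.011,0,0,0]]]'; python3 - <<'E'
from h import *
im,d=get_image('scene'); np.savez("pics/scene9.npz",im=im,d=d)
a=cv2.resize(im[100:200,310:400,::-1],None,fx=6,fy=6,interpolation=cv2.INTER_CUBIC)
cv2.imwrite('pics/lev9.png',np.clip(a.astype(float)*2,0,255).astype(np.uint8))
E
```

```text
t: 17.27
tool_pos: [0.5249, 0.0826, 0.1183]
tool_rot: [0.253, 1.558, -0.242]
contact_force: [0.6, 12.6, 1.3]
opening: 0.0853
```

View pics/lev9.png

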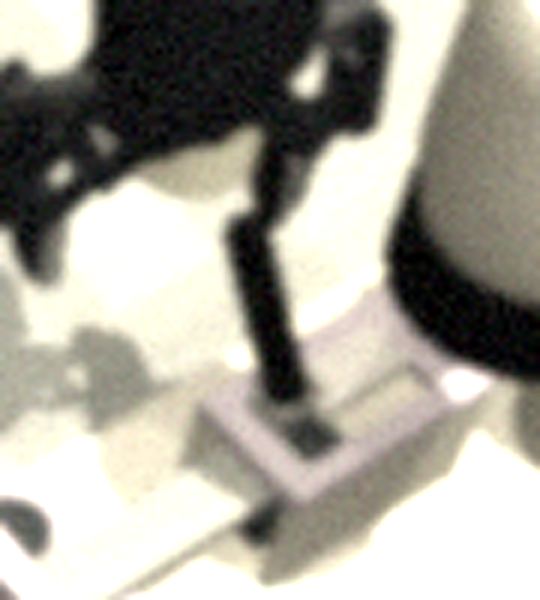

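```bash
python3 -m crank '[[[-0.002,0,0,0],[-0.004,0,0,0],[-0.004,0,0,0]]]'; python3 -m crank '[[[-0.002,0,0,0],[-0.004,0,0,0],[-0.004,0,0,0]]]'; python3 - <<'E'
from h import *
for s,t in(('scene8',0),('scene9',0),('now',1)):
    if t: im,d=get_image('scene'); np.savez("pics/scene10.npz",im=im,d=d)
    else: f=np.load(f'pics/{s}.npz');im,d=f['im'],f['d']
    P=cloud('scene',d); m=(im.max(-1)<50)&(P[...,2]>.095)&(P[...,2]<.125)&(P[...,0]>.53)&(P[...,0]<.65)&(P[...,1]>.07)&(P[...,1]<.16)
    q=P[m]; print(s,len(q),np.median(q,0).round(4), [np.median(q[abs(q[:,2]-z)<.004],0).round(4) for z in(.105,.115)])
a=cv2.resize(im[100:200,310:400,::-1],None,fx=6,fy=6,interpolation=cv2.INTER_CUBIC)
cv2.imwrite('pics/lev10.png',np.clip(a.astype(float)*2,0,255).astype(np.uint8))
E
```

```text
t: 17.57
tool_pos: [0.5232, 0.0825, 0.1207]
tool_rot: [0.254, 1.552, -0.241]
contact_force: [0.6, 11.3, 7.0]
opening: 0.0856
t: 17.82
tool_pos: [0.5175, 0.0785, 0.1194]
tool_rot: [0.246, 1.555, -0.25]
contact_force: [-3.2, -4.7, 4.5]
opening: 0.0853
scene8 86 [0.5866 0.1103 0.112 ] [array([0.5926, 0.1101, 0.1052]), array([0.586 , 0.1106, 0.115 ])]
scene9 84 [0.5765 0.1105 0.1117] [array([0.5813, 0.1112, 0.1054]), array([0.5759, 0.1118, 0.115 ])]
now 75 [0.5774 0.1243 0.1116] [array([0.5816, 0.1231, 0.1059]), array([0.576 , 0.1249, 0.1148])]
```

View pics/lev10.png

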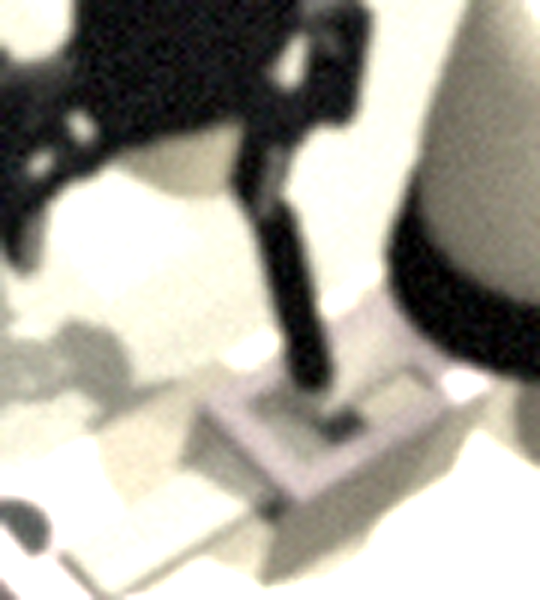

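The handle snapped off the fingertip once fully across. By depth its lower bar went from y 0.111 to 0.124 (free was 0.159), so latch ≈ 0.035, in the notch. The tool still touches it lightly, so I'll withdraw straight toward the robot and then up.

```bash
python3 -m crank '[[[-0.006,-0.002,0,0],[-0.015,-0.004,0,0],[-0.03,-0.004,0,0],[-0.05,-0.004,0.0,0],[-0.06,-0.004,0.02,0]]]'; python3 -m crank '[[[0,0,0.04,0],[-0.02,0,0.08,0],[-0.05,-0.0,0.1,0],[-0.08,0.04,0.1,0],[-0.08,0.08,0.1,0]]]'; python3 -m crank '[[[-0.0,0.04,0,0],[0,0.08,0,0],[0,0.12,0,0],[0,0.15,0,0],[0,0.15,0,0]]]'; python3 - <<'E'
from h import *
for n in("scene","top"):
    im,d=get_image(n); np.savez(f"pics/{n}11.npz",im=im,d=d)
    cv2.imwrite(f'pics/fin_{n}.png',cv2.resize(im[:,:,::-1],(800,600),interpolation=cv2.INTER_CUBIC))
P=cloud('scene',load('scene',11)[1]); im=load('scene',11)[0]
m=(im.max(-1)<50)&(P[...,2]>.095)&(P[...,2]<.125)&(P[...,0]>.53)&(P[...,0]<.65)&(P[...,1]>.07)&(P[...,1]<.2); print(m.sum(),np.median(P[m],0).round(4))
q=P.reshape(-1,3)
for sx in(-1,1):
  for sy in(-1,1):
    k=(sx*(q[:,0]-.588)>.015)&(sy*(q[:,1]+.02)>.015)&(abs(q[:,0]-.588)<.05)&(abs(q[:,1]+.02)<.025)&(q[:,2]<.075)&(q[:,2]>.03); print(sx,sy,np.median(q[k,2]).round(4),k.sum())
a=cv2.resize(im[100:260,260:400,::-1],None,fx=3.7,fy=3.7,interpolation=cv2.INTER_CUBIC)
cv2.imwrite('pics/lev11.png',np.clip(a.astype(float)*1.6,0,255).astype(np.uint8))
print(get_obs()['tool_pos'],get_obs()['contact_force'])
E
```

```text
t: 18.28
tool_pos: [0.4515, 0.0751, 0.1326]
tool_rot: [0.248, 1.568, -0.25]
contact_force: [-0.4, -0.5, -0.3]
opening: 0.0853
t: 18.7
tool_pos: [0.3763, 0.1489, 0.2401]
tool_rot: [0.254, 1.551, -0.252]
contact_force: [2.0, -0.1, -0.4]
opening: 0.0855
t: 19.12
tool_pos: [0.3761, 0.3034, 0.2368]
tool_rot: [0.244, 1.56, -0.244]
contact_force: [0.3, -0.4, -0.2]
opening: 0.0853
81 [0.5769 0.1238 0.112 ]
-1 -1 0.0604 52
-1 1 0.0608 11
1 -1 0.0603 58
1 1 0.0602 53
[0.37679127 0.3000643  0.23692442] [ 0.5090162  -0.8207361  -0.21846341]
```

View pics/lev11.png

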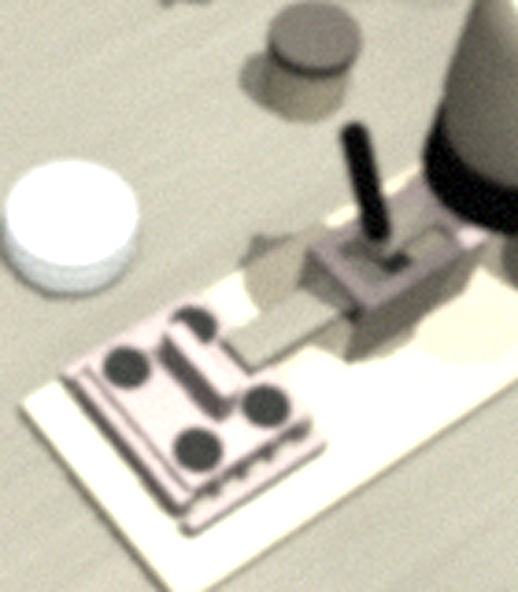

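View pics/fin_top.png

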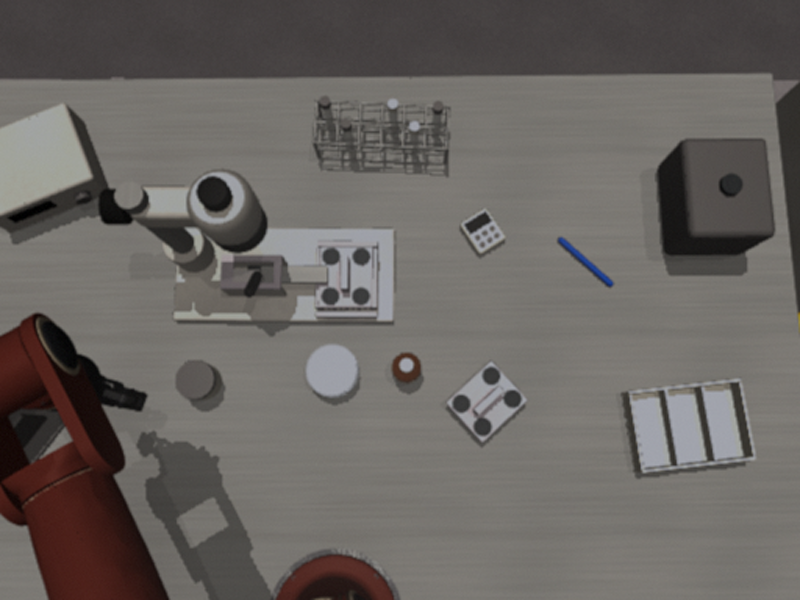

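The crop shows the tongue out over the carrier plate (240,340) and the handle in the notch (370,180). The top view shows the bystanders and microscope where they were. The handle has stood unaided for over a second at the same y (0.124). Handing in.

```bash
python3 -m crank '[[[0,0,0,0],[0,0,0,0],[0,0,0,0]]]'; python3 -c "
from station import finish_job;print(finish_job())"
```

```text
t: 19.47
tool_pos: [0.3781, 0.2989, 0.2382]
tool_rot: [0.25, 1.556, -0.25]
contact_force: [-0.5, 0.7, -1.0]
opening: 0.0852
the job is handed in; nothing more can be done
None
```

The job is done and handed in at 19.5 s. The carrier is home in the dock, and the latch holds by itself with its tongue out over the carrier.

**Carrier:** I took the one farthest right and set it into the dock. After release the plate top read 0.060 m in all four quarters (nominal 0.058), so it sits level and fully down.

**Latch:** The moves allow no tilt, so I could not grip the handle as described. I straddled its top with an upright, open gripper, pushed it with one finger, and drew it across.
- My first attempt caught the handle only on a corner of the finger, so I backed off and came in at another angle.
- Once fully across, the handle slipped off the fingertip and snapped back into its notch, rather than being eased in.
- It has since stayed at y 0.124 m, against 0.159 m when free. That is about 0.035 m of travel, where 0.036 m is nominal.

**Last checks:**
- **Clear of the robot:** the tool reads no contact force.
- **Bystanders and microscope:** by eye in the top view, all stand where they began.
- **Forces:** the highest force I read was about 13 N.
- **Microscope clearance:** I kept clear using extents measured from depth, but the arm hid part of the closest stretch from above. That I never touched it rests on the measurements and the low force readings.

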